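# Unlock the tube rack's transport frame

### The arm

A 6-joint arm with a two-finger parallel gripper is mounted at the origin on a cart in front of the work surface, level with it; the furniture and walls round the work are solid. World frame = base frame: x ahead of the robot, y to its left, z up, the work surface at z = 0. Lengths are in m, angles in rad, forces in N, time in s.
With the tool pointing down it reaches from about 0.225 to 0.875 m from the base axis. Payload 3.4 kg.
Tool frame: the origin (TCP) lies midway between the tips of the shut fingers; the grasp point (between the pads) lies 19 mm behind it; z points along the fingers, y is the line along which they close (so a half turn about z gives the same grasp; the last joint's range is limited). The gripper opens to 85 mm and grips with 20 to 120 N. Pads are 22 mm wide; open, the fingers measure 114 mm over their backs; the gripper's body (76 mm by 85 mm) begins 54 mm behind the grasp point. The pads swing forward as they close: fully open they stand 13 mm farther back than shut.
Start: joints at [1.147, 0.276, 1.505, -0, 1.361, -0.121], TCP at [0.171, 0.549, 0.231] pointing down, gripper open.
Joint ranges: [-2.89, 2.89], [-0.75, 2.08], [0.22, 2.7], [-1.18, 4.32], [0.11, 2.71], [-2.7, 2.7]. Speed limits (rad/s): [2.57, 2.57, 3.14, 3.14, 3.14, 3.14].

### API

Orientations are given as a rotation vector (axis times angle).
In Python, from cell import r gives the robot as it stands.
- The arm moves only by the tool play_rows, never from a script. Its arguments are lists of equal length, an entry for each row: "offset": the shift along the world's x, y, z normalised to -1 to 1, where 1 is 1000 mm, a list of three; "twist": the turn about the world's z normalised to -1 to 1, where 1 is 60 degrees; "gripper": the closure, from -1 (fully open) to 1 (shut), so that 0 is half open. In form: {"offset": [[tx, ty, tz], ...], "twist": [twist, ...], "gripper": [gripper, ...]}. A call has 1 to 8 rows; each row is the pose to reach, as a shift and turn from the pose commanded when the call began; what a row does not reach only later rows make up. A row lasts 1/12 s, in which the tool goes at most 41.7 mm and 7.16 degrees, less where a joint would pass 70% of its speed; a pose out of reach is approached as far as the arm can. A call with a number of a shift or a turn outside -1 to 1 is refused whole. A call with a gripper value outside its range is refused whole. The fingers move at their own pace and stop on an object; "grip_force" is the grip in N (left out, the last holds). Time passes only in rows, so rows that repeat a pose let the fingers close. It gives the time, the measured TCP pose, the force, the opening and the grip force at its end, in the units of the state.
- r.state(): the state, without advancing time (a new reading comes with each control period).
- r.capture(name): name is "scene" or "top"; returns a dict with "image" (400x640x3 uint8, blue, green, red), "vertical_fov" (degrees; the focal length in pixels is half the picture's height over the tangent of half this angle, whatever the lens; pixels are square), "cx", "cy" (the principal point, pixels), "rvec" (rotation vector, rad) and "tvec" (3), from world to camera coordinates, as OpenCV has them. Camera axes: x right, y down, z forward; pixel columns grow to the right and rows downward; lengths in m; the calibration is good to about 2 mm. A picture is of the moment at which its call begins. There is no depth.
- r.hand_in(): hands the job in; it is judged then, once.
The state is a dict: "time": time; "qpos": joint angles; "joint_vel": joint speeds; "joint_torque": joint torques, N m; "eef_pos": TCP position; "tool_rot": TCP orientation; "ft_force": force on the tool from outside, world axes, zero at the start; "torque": the same for the moment, N m; "finger_gap": opening from 0.0 (shut) to 1.0 (fully open); "grasp_force": force on a finger pad.
Only numpy, scipy, OpenCV 4.12 (cv2) and the standard library are available. Lean on these libraries where they do the work, as an engineer would, in place of code of your own. Each camera call takes 0.05 s, during which the arm holds its last target. There are 200 camera calls.

### The job

Unlock the rack of tubes in the transport frame: the flat locking bar across it is held by a hidden catch, so slide the bar lengthwise one way or the other until the catch lets go, and lift it straight up out of both brackets together, keeping it level. Then set it down gently, without dropping it, fully home in both rests of the empty parking stand, and leave the rack and the bottles and dish where they are.

Things in the scene. Friction and masses are not known exactly. Their poses are not given: they have to be found in the camera images.
- bar_grip (a point): Centre of the black handle rod of the loose locking bar. Rod: rounded, 78 mm long along y, 14 wide, 14 high, on two legs at y = +-32 mm, 33 mm free below it. Bar: steel flat, 296 long (y) x 40 wide (x) x 10 thick, 0.3 to 0.6 kg; its underside lies 50 mm below this point. z points up out of the handle. At the start it lies locked in the frame's brackets, along the frame's y.
- stud (a point): Lower end of the T stud that hangs under the locking bar at its y = +90 mm, 21 mm below the bar's underside: neck 8 x 8 mm, head 26 (x) x 10 (y) x 7 high. Hidden in the catch bracket at the start.
- frame: Fixed aluminium transport frame; origin at the centre of its underside on the bench. Base plate 270 (x) x 256 (y) x 6 mm. Two open-topped U brackets at y = +-90, each 64 long (y), slot 43 wide (x) between upright cheeks 9 thick with tops at z = 146. The bar lies on the bracket floors at z = 126 (handle centre at z = 176), centred to 2 mm, 1.5 mm play each side in x.
- catch (a point): The catch, in the frame's bracket at y = +90, z = 126 (bar underside), at the bracket's middle, not at the gap. Out of sight under the bar two keeper lips hold the stud: pulled up, the bar rises 2 mm and stops hard. The lips have one gap, centred 9 to 17 mm along the frame's y from here, towards +y or -y: neither side nor distance is known beforehand, only felt.
- bracket_plain (a point): Middle of the frame's other bracket, at y = -90 mm, z = 126 (bar underside): it does not hold the bar. When the stud is within 4.5 mm (along y) of the gap's middle, the bar lifts freely; the bar slides easily, with stops 23 mm either way. Risen 25 mm, the stud has left the lips; risen 45 mm, it is above the cheeks.
- stand: Fixed aluminium parking stand, empty at the start; origin at the centre of its underside on the bench. Base plate 110 (x) x 170 (y) x 8 mm. Two U rests at y = +-50, 12 thick (y), slot 48 wide (x), flared mouths, seat at z = 70, cheek tops at about z = 105. The bar goes in along y, either way round, roughly centred, so that the stud hangs outside the rests; handle centre then at z = 120.
- rack_mid (a point): Middle (half-way up) of the loose red wire rack full of tubes, 248 x 109 x 109 high, standing on the frame's base plate between the brackets, long side along the frame's x, under the bar (about 11 mm below it). Leave it.
- amber_mid (a point): Middle of a brown reagent bottle with black cap, diameter 50, 98 high. Leave it.
- white_mid (a point): Middle of a white reagent bottle with green cap, diameter 42, 99 high. Leave it.
- dish_mid (a point): Middle of a petri dish, diameter 61, 14 high. Leave it.
Not all that is in view belongs to the job. Of the things that look like the stand, the larger one is meant.

How it is judged:
By the outcome, as a careful person would: the job done as asked, in the order asked, and still so for the second after the job is handed in, with the robot touching nothing.
It also fails if it takes over 48 s, if anything falls off the work surface, if the arm or the gripper's body presses on something with over 40 N, if the wrist force passes 120 N, or if a joint passes its speed limit or range.

## Working session

There is one attempt and no reset: what is moved stays moved. The work goes in short steps, Python scripts to look and compute and a tool call to move; the robot and the scene stay as the last step left them, time stands still between calls to the robot, and variables do not carry over. Pictures are saved under pics/ and viewed, at most 10 in all, crops included, and the job is handed in when it is done.

Besides the shell and the picture viewer there is one more tool, called after ">>>" in YAML: its name, and indented under it one key for each argument. play_rows: Moves the arm, as the interface text tells. Scaled input: -1 to 1 covers 1000 mm each way for a shift and 60 degrees each way for a turn. Its arguments: {"type":"object","properties":{"offset":{"type":"array","items":{"type":"array","items":{"type":"number"}}},"twist":{"type":"array","items":{"type":"number"}},"gripper":{"type":"array","items":{"type":"number"}},"grip_force":{"type":"number"}},"required":["offset","twist","gripper"]}

```bash
mkdir -p pics; ls; python3 - <<'E'
from cell import r
import cv2,pickle
d={}
for n in("scene","top"):
    c=r.capture(n);d[n]=c;cv2.imwrite(f"pics/{n}0.png",c["image"])
    print(n,c["vertical_fov"],c["cx"],c["cy"],c["rvec"],c["tvec"])
pickle.dump(d,open("cap0.pkl","wb"))
print(r.state())
E
```

```text
pics
scene 56.75936587246031 322.1964212684964 196.18730063184037 [ 2.3318466   0.76426528 -0.27003208] [-0.51973535 -0.18429232  1.29808305]
top 53.283518794275786 324.1906628430857 200.2676975037906 [ 2.14349877 -2.11382981  0.17376681] [0.04902934 0.61428612 0.96072846]
{'time': 0.1, 'qpos': array([ 1.14697082e+00,  2.76543370e-01,  1.50599785e+00,  3.80820012e-05,
        1.36071645e+00, -1.20996347e-01]), 'joint_vel': array([-0.00074166, -0.00164814, -0.00392634,  0.00076544,  0.00103214,
       -0.00078635]), 'joint_torque': array([ 1.65555455e-03, -4.17701018e+01, -2.46403706e+01, -2.98904779e-04,
        5.71395125e-03,  6.34559669e-06]), 'eef_pos': array([0.17127331, 0.54840793, 0.23052306]), 'tool_rot': array([-4.73806649e-01, -3.10516756e+00,  2.50282903e-03]), 'ft_force': array([-0.25928923,  0.20982194,  0.14356879]), 'torque': array([-0.06770144,  0.0238956 , -0.00729858]), 'grasp_force': 0.0, 'finger_gap': 0.9983524870044195}
```

View pics/scene0.png

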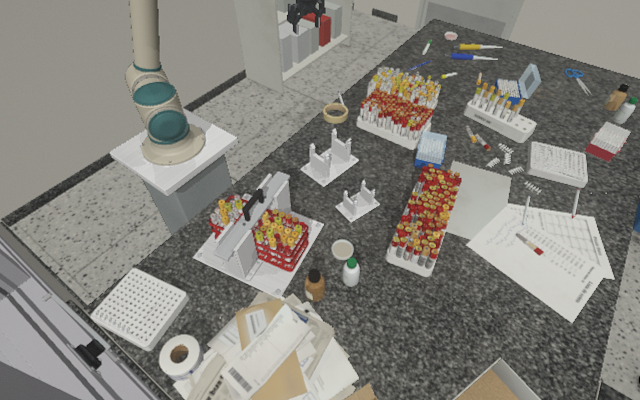

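View pics/top0.png

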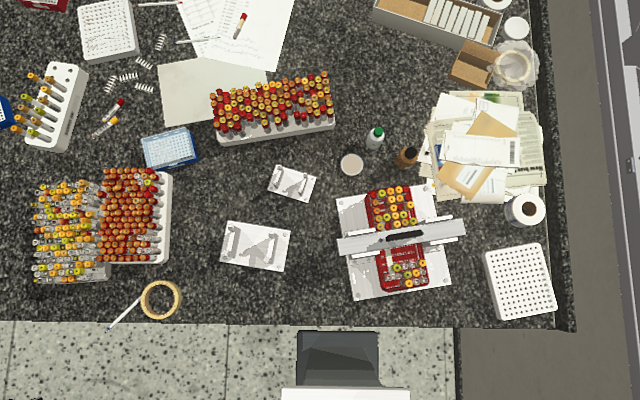

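The top view shows two stand-like things: A at (255,246) and B at (292,182). In the scene view they are at (330,158) and (357,203). A is larger, so it fits the description. The frame with the bar is at (395,240), with its handle at (405,236). I'll confirm with an enlarged crop.

```bash
cat > h.py <<'E'
import numpy as np,cv2,pickle
def K(c):
    f=200/np.tan(np.radians(c["vertical_fov"]/2));return np.array([[f,0,c["cx"]],[0,f,c["cy"]],[0,0,1.]])
def proj(c,P):
    return cv2.projectPoints(np.array(P,float).reshape(-1,3),np.array(c["rvec"]),np.array(c["tvec"]),K(c),None)[0].reshape(-1,2)
def ray(c,uv,z):
    R=cv2.Rodrigues(np.array(c["rvec"]))[0];t=np.array(c["tvec"]);o=-R.T@t
    uv=np.array(uv,float).reshape(-1,2);d=np.c_[uv,np.ones(len(uv))]@np.linalg.inv(K(c)).T@R
    return o+d*((z-o[2])/d[:,2])[:,None]
def crop(im,x,y,w,h,k,fn): cv2.imwrite(fn,cv2.resize(im[y:y+h,x:x+w],None,fx=k,fy=k,interpolation=cv2.INTER_CUBIC))
E
python3 - <<'E'
from h import *
d=pickle.load(open("cap0.pkl","rb"))
t,s=d["top"],d["scene"]
crop(t["image"],210,155,260,150,3,"pics/topc.png")
crop(s["image"],190,120,200,180,3.3,"pics/scenec.png")
print(ray(t,[(405,236),(255,246),(395,240)],0.176), ray(t,[(255,246),(395,240),(350,163),(20,20),(620,380)],0))
print(proj(t,[[0,0,0],[.17,.55,.23]]),proj(s,[[0,0,0],[.17,.55,.23]]))
for c in(t,s): R=cv2.Rodrigues(c["rvec"])[0];print(-R.T@c["tvec"])
E
```

```text
[[ 0.5152177  -0.12176692  0.176     ]
 [ 0.48877251  0.20634605  0.176     ]
 [ 0.50616277 -0.09974239  0.176     ]] [[ 0.49827976  0.23807638  0.        ]
 [ 0.51916626 -0.12954987  0.        ]
 [ 0.72637795 -0.01061437  0.        ]
 [ 1.14461359  0.95359109  0.        ]
 [ 0.18160431 -0.67965026  0.        ]]
[[344.53592398 455.17242983]
 [ 64.62201239 408.17970544]] [[173.97082938 143.62817036]
 [306.76237639  33.59155242]]
[0.44148356 0.04851974 1.05142218]
[ 0.99281364 -0.49222122  0.87243764]
```

View pics/topc.png

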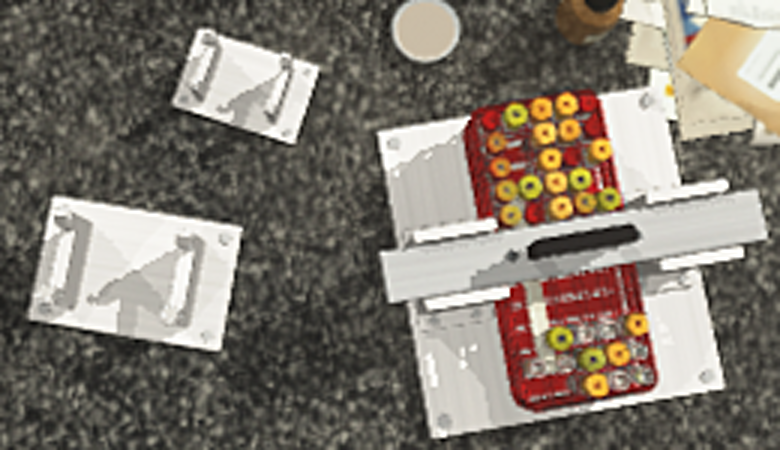

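View pics/scenec.png

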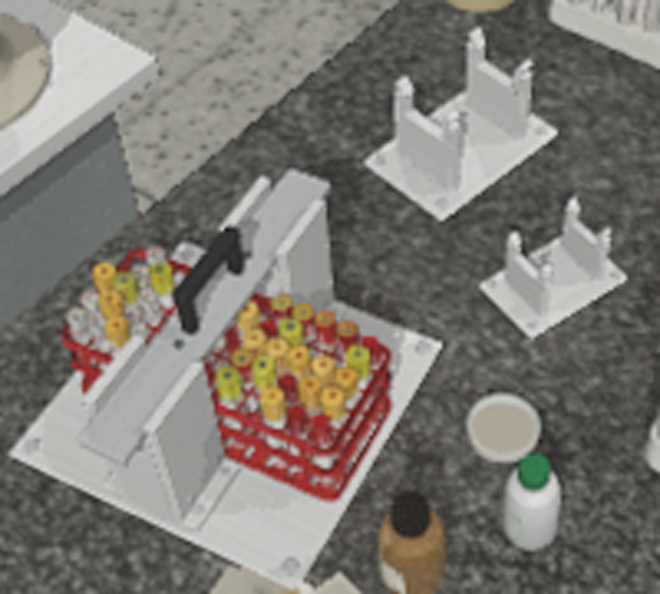

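```bash
cat > fit.py <<'E'
from h import *
from scipy.optimize import least_squares
d=pickle.load(open("cap0.pkl","rb"));t,s=d["top"],d["scene"]
T=lambda L:np.array(L)/3.+[210,155]
S=lambda L:np.array(L)/3.3+[190,120]
def w(p,L):
    L=np.array(L,float);c,q=np.cos(p[2]),np.sin(p[2])
    return np.c_[p[0]+c*L[:,0]-q*L[:,1],p[1]+q*L[:,0]+c*L[:,1],L[:,2]]
def fit(obs,p0):
    f=lambda p:np.concatenate([(proj(c,w(p,L))-uv).ravel() for c,L,uv in obs])
    o=least_squares(f,p0,loss="soft_l1");print(np.round(o.x,4),"yawdeg",np.degrees(o.x[2]));print(np.round(f(o.x).reshape(-1,2),1).tolist());return o.x
a,b=.135,.128
fit([(t,[[a,b,.006],[-a,-b,.006],[-a,b,.006]],T([(378,130),(722,385),(433,437)])),
 (s,[[-a,-b,.006],[a,b,.006],[a,-b,.006]],S([(10,455),(440,345),(298,585)]))],[.52,-.12,.1])
a,b=.02,.148
B=[(t,[[a,b,.136],[-a,b,.136],[-a,-b,.136],[a,-b,.136]],T([(380,255),(388,302),(768,237),(757,192)])),
 (s,[[a,b,.136],[-a,b,.136],],S([(328,185),(290,170)]))]
fit(B,[.52,-.12,.1])
fit([(t,[[0,.039,.178],[0,-.039,.178]],T([(527,247),(640,233)])),(s,[[0,-.039,.178],[0,.039,.178]],S([(180,297),(235,233)]))],[.52,-.12,.1])
a,b=.055,.085
fit([(t,[[a,b,.008],[a,-b,.008],[-a,-b,.008],[-a,b,.008]],T([(55,196),(243,226),(220,351),(28,320)])),
 (s,[[-a,-b,.008],[a,-b,.008],[a,b,.008]],S([(365,160),(443,217),(557,130)]))],[.5,.24,-.1])
E
python3 fit.py
```

```text
[ 0.5193 -0.122   0.1875] yawdeg 10.744163225805522
[[-0.8, -0.3], [1.4, -0.2], [-0.4, 0.1], [-0.7, -0.4], [0.5, -1.2], [-0.3, 1.0]]
[ 0.5171 -0.1214  0.1767] yawdeg 10.125321757935014
[[-0.4, -1.5], [-0.1, 0.2], [0.6, 0.8], [0.5, -1.4], [0.2, -1.1], [-0.9, -1.2]]
[ 0.5179 -0.1196  0.1484] yawdeg 8.500918480229105
[[0.9, -0.2], [-1.6, -0.4], [-1.4, 0.5], [0.2, -1.8]]
[ 0.4992  0.2362 -0.1423] yawdeg -8.152997643181271
[[-0.9, -0.6], [-0.1, -0.6], [0.3, -0.2], [-0.3, -0.2], [-1.6, -0.1], [-1.1, 0.1], [-0.4, -0.2]]
```

The enlarged crop confirms A, at (135,273) in the crop, as the larger stand. Its corners fit the 110 x 170 plate. The handle is at about (0.518, -0.121) with yaw 10.2°, and the stand is at (0.499, 0.236) with yaw -8.2°.

>>> play_rows:
  offset:
    - [0.018,-0.035,0]
    - [0.036,-0.07,0]
    - [0.055,-0.106,0]
    - [0.073,-0.142,0]
    - [0.092,-0.177,0]
    - [0.11,-0.213,0]
    - [0.129,-0.248,0]
    - [0.147,-0.284,0]
  twist: [-0.065,-0.13,-0.195,-0.26,-0.325,-0.39,-0.455,-0.52]
  gripper: [-1,-1,-1,-1,-1,-1,-1,-1]

```text
time: 0.77
eef_pos: [0.3187, 0.2631, 0.2312]
tool_rot: [1.295, 2.862, 0.0]
ft_force: [0.7, -0.2, 0.8]
finger_gap: 1.0
grasp_force: 0.0
```

>>> play_rows:
  offset:
    - [0.018,-0.035,0]
    - [0.036,-0.07,0]
    - [0.055,-0.106,0]
    - [0.073,-0.142,0]
    - [0.092,-0.177,0]
    - [0.11,-0.213,0]
    - [0.129,-0.248,0]
    - [0.147,-0.284,0]
  twist: [-0.065,-0.13,-0.195,-0.26,-0.325,-0.39,-0.455,-0.52]
  gripper: [-1,-1,-1,-1,-1,-1,-1,-1]

```text
time: 1.43
eef_pos: [0.4658, -0.021, 0.2311]
tool_rot: [-2.019, -2.407, -0.001]
ft_force: [1.3, 1.4, 0.8]
finger_gap: 1.0
grasp_force: 0.0
```

>>> play_rows:
  offset:
    - [0.018,-0.033,0]
    - [0.035,-0.066,0]
    - [0.052,-0.1,0]
    - [0.052,-0.1,-0.02]
    - [0.052,-0.1,-0.04]
    - [0.052,-0.1,-0.06]
    - [0.052,-0.1,-0.074]
    - [0.052,-0.1,-0.074]
  twist: [0,0,0,0,0,0,0,0]
  gripper: [-1,-0.2,-0.2,-0.2,-0.2,-0.2,-0.2,-0.2]
  grip_force: 60

```text
time: 2.1
eef_pos: [0.5149, -0.1184, 0.1538]
tool_rot: [-2.01, -2.405, 0.004]
ft_force: [-0.2, 0.3, -0.9]
finger_gap: 0.598
grasp_force: 0.0
```

```bash
python3 - <<'E'
from cell import r
from h import *
s=r.capture("scene");t=r.capture("top")
a=cv2.resize(t["image"][190:290,320:480],None,fx=3.6,fy=3.6);b=cv2.resize(s["image"][150:280,190:340],None,fx=3.6,fy=3.6)
cv2.imwrite("pics/g.png",b);print(r.state()["eef_pos"],r.state()["ft_force"])
E
```

```text
[ 0.51717122 -0.11904408  0.1569757 ] [ 0.30915415 -0.01464829  0.36911082]
```

View pics/g.png

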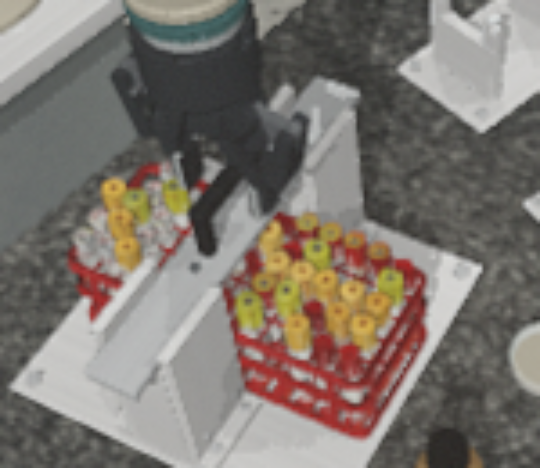

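The picture shows the fingers on either side of the rod, around (240,190) in the crop. I'll close them.

>>> play_rows:
  offset:
    - [0,0,0]
    - [0,0,0]
    - [0,0,0]
    - [0,0,0]
    - [0,0,0]
    - [0,0,0]
    - [0,0,0]
    - [0,0,0]
  twist: [0,0,0,0,0,0,0,0]
  gripper: [0.3,0.5,0.7,0.8,1,1,1,1]
  grip_force: 60

```text
time: 2.87
eef_pos: [0.5178, -0.1193, 0.1585]
tool_rot: [2.013, 2.41, 0.001]
ft_force: [-0.8, 0.3, 5.6]
finger_gap: 0.151
grasp_force: 59.8
```

>>> play_rows:
  offset:
    - [-0.0006,0.0033,0]
    - [-0.0012,0.0065,0]
    - [-0.0018,0.0097,0]
    - [-0.0023,0.0128,0]
    - [-0.0023,0.0128,0]
    - [-0.0023,0.0128,0.003]
    - [-0.0023,0.0128,0.006]
    - [-0.0023,0.0128,0.006]
  twist: [0,0,0,0,0,0,0,0]
  gripper: [1,1,1,1,1,1,1,1]

```text
time: 3.53
eef_pos: [0.514, -0.105, 0.1619]
tool_rot: [-2.012, -2.407, -0.001]
ft_force: [0.8, 2.5, -8.8]
finger_gap: 0.152
grasp_force: 58.8
```

>>> play_rows:
  offset:
    - [0,0,0]
    - [0,0,0.002]
    - [0,0,0.002]
    - [0,0,0.002]
  twist: [0,0,0,0]
  gripper: [1,1,1,1]

```text
time: 3.87
eef_pos: [0.5136, -0.1043, 0.1635]
tool_rot: [-2.011, -2.406, -0.001]
ft_force: [1.7, 4.9, -13.5]
finger_gap: 0.152
grasp_force: 58.9
```

```bash
python3 - <<'E'
from cell import r
from h import *
s=r.capture("scene");t=r.capture("top")
x=r.state()
for k in("eef_pos","ft_force","torque","tool_rot","time"):print(k,x[k])
b=cv2.resize(s["image"][150:280,190:340],None,fx=5,fy=5,interpolation=2)[:600];cv2.imwrite("pics/g2.png",b)
E
```

```text
eef_pos [ 0.51362091 -0.10425426  0.16344115]
ft_force [  0.30416103   5.57991919 -13.23837892]
torque [ 0.33490377 -0.4051688  -0.06290954]
tool_rot [-2.01042011e+00 -2.40629820e+00 -9.35830240e-04]
time 3.9667
```

View pics/g2.png

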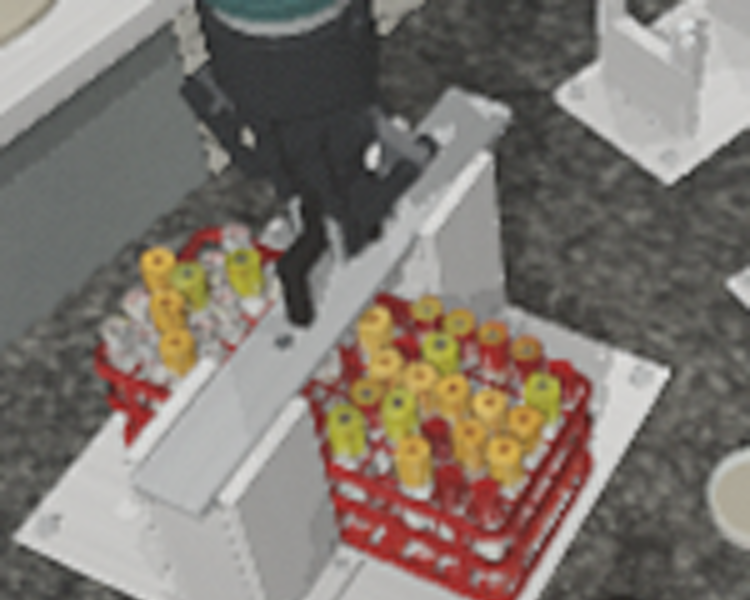

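```bash
cat > tilt.py <<'E'
from fit import *
def tilt(P,far,near):
    # model rotation about bar x axis; fit slide, rise, tilt from initial bar pose
    A=[[.02,.148,.136],[-.02,.148,.136],[-.02,-.148,.136],[.02,-.148,.136]]
    def m(q):
        L=np.array(A);L[:,2]+=q[1]+q[2]*L[:,1]/.148;L[:,1]+=q[0];return L
    f=lambda q:(proj(s,w(P,m(q)))-np.array(list(far)+list(near))).ravel()
    o=least_squares(f,[0,0,0.]);print("slide,rise,tilt(end rise)",np.round(o.x*1000,1),np.round(f(o.x),1))
P=[.5175,-.1210,.178]
tilt(P,S([(328,185),(290,170)]),S([(85,435),(130,457)]))
tilt(P,[(292,172.6),(281,167.6)],[(217,247.4),(231,252.6)])
E
python3 tilt.py|tail -2
```

```text
slide,rise,tilt(end rise) [  7.4 -10.1  -0.9] [ 1.9 -0.1  0.9 -0.2 -1.   0.3 -0.5  0.2]
slide,rise,tilt(end rise) [18.  -3.7 -2.7] [ 1.  -0.2 -0.4  0.2 -0.2 -0.6 -0.   0.7]
```

>>> play_rows:
  offset:
    - [0,0,0.001]
    - [0,0,0.002]
    - [0,0,0.003]
    - [0,0,0.003]
    - [0,0,0.003]
  twist: [0,0,0,0,0]
  gripper: [1,1,1,1,1]

```text
time: 4.38
eef_pos: [0.513, -0.1032, 0.1657]
tool_rot: [-2.009, -2.404, -0.002]
ft_force: [0.4, 8.2, -16.2]
finger_gap: 0.148
grasp_force: 58.7
```

>>> play_rows:
  offset:
    - [0,0,-0.003]
    - [0,0,-0.006]
    - [0,0,-0.0095]
    - [0,0,-0.0095]
  twist: [0,0,0,0]
  gripper: [1,1,1,1]

```text
time: 4.72
eef_pos: [0.5155, -0.1072, 0.1595]
tool_rot: [2.013, 2.41, -0.001]
ft_force: [-1.0, -1.3, 1.0]
finger_gap: 0.146
grasp_force: 61.1
```

>>> play_rows:
  offset:
    - [0.0008,-0.0043,0]
    - [0.0015,-0.0086,0]
    - [0.0023,-0.0129,0]
    - [0.0031,-0.0172,0]
    - [0.0039,-0.0215,0]
    - [0.0046,-0.0256,0]
    - [0.0046,-0.0256,0]
    - [0.0046,-0.0256,0]
  twist: [0,0,0,0,0,0,0,0]
  gripper: [1,1,1,1,1,1,1,1]

```text
time: 5.38
eef_pos: [0.5202, -0.1331, 0.1591]
tool_rot: [2.013, 2.409, -0.001]
ft_force: [-0.1, -1.1, 1.7]
finger_gap: 0.148
grasp_force: 61.1
```

>>> play_rows:
  offset:
    - [0,0,0.002]
    - [0,0,0.004]
    - [0,0,0.006]
    - [0,0,0.006]
    - [0,0,0.006]
  twist: [0,0,0,0,0]
  gripper: [1,1,1,1,1]

```text
time: 5.8
eef_pos: [0.5193, -0.1315, 0.1639]
tool_rot: [-2.013, -2.41, 0.001]
ft_force: [1.2, 1.3, -9.3]
finger_gap: 0.147
grasp_force: 59.6
```

>>> play_rows:
  offset:
    - [0,0,0.001]
    - [0,0,0.003]
    - [0,0,0.004]
    - [0,0,0.004]
    - [0,0,0.004]
  twist: [0,0,0,0,0]
  gripper: [1,1,1,1,1]

```text
time: 6.22
eef_pos: [0.5185, -0.1304, 0.1657]
tool_rot: [-2.011, -2.407, 0.0]
ft_force: [3.5, 3.5, -23.1]
finger_gap: 0.149
grasp_force: 58.9
```

>>> play_rows:
  offset:
    - [0,0,-0.004]
    - [0,0,-0.008]
    - [0,0,-0.0105]
    - [0,0,-0.0105]
    - [0,0,-0.0105]
    - [0,0,-0.0105]
    - [0,0,-0.0075]
    - [0,0,-0.0055]
  twist: [0,0,0,0,0,0,0,0]
  gripper: [1,1,1,1,1,1,1,1]
  grip_force: 120

```text
time: 6.88
eef_pos: [0.5198, -0.1318, 0.1636]
tool_rot: [2.014, 2.411, 0.001]
ft_force: [-0.1, -0.3, -3.5]
finger_gap: 0.141
grasp_force: 119.5
```

>>> play_rows:
  offset:
    - [0.0002,-0.001,0]
    - [0.0004,-0.002,0]
    - [0.0004,-0.002,0]
  twist: [0,0,0]
  gripper: [1,1,1]

```text
time: 7.13
eef_pos: [0.5202, -0.1336, 0.1629]
tool_rot: [-2.014, -2.41, -0.001]
ft_force: [0.1, 0.5, -3.1]
finger_gap: 0.135
grasp_force: 119.7
```

>>> play_rows:
  offset:
    - [0.0002,-0.001,0]
    - [0.0004,-0.002,0]
    - [0.0004,-0.002,0]
  twist: [0,0,0]
  gripper: [1,1,1]

```text
time: 7.38
eef_pos: [0.5206, -0.136, 0.1631]
tool_rot: [-2.014, -2.411, 0.0]
ft_force: [0.8, 0.7, -3.1]
finger_gap: 0.135
grasp_force: 119.6
```

>>> play_rows:
  offset:
    - [0.0002,-0.001,0]
    - [0.0004,-0.002,0]
    - [0.0004,-0.002,0]
  twist: [0,0,0]
  gripper: [1,1,1]

```text
time: 7.63
eef_pos: [0.521, -0.1382, 0.1633]
tool_rot: [2.014, 2.411, -0.0]
ft_force: [0.3, 0.1, -2.9]
finger_gap: 0.136
grasp_force: 119.6
```

>>> play_rows:
  offset:
    - [0,0,0.001]
    - [0,0,0.002]
    - [0,0,0.003]
    - [0,0,0.003]
    - [0,0,0.003]
  twist: [0,0,0,0,0]
  gripper: [1,1,1,1,1]

```text
time: 8.05
eef_pos: [0.5207, -0.1375, 0.165]
tool_rot: [-2.013, -2.41, 0.0]
ft_force: [3.5, 0.5, -15.3]
finger_gap: 0.134
grasp_force: 117.8
```

>>> play_rows:
  offset:
    - [-0.0002,0.001,0]
    - [-0.0004,0.002,0]
    - [-0.0004,0.002,0]
  twist: [0,0,0]
  gripper: [1,1,1]

```text
time: 8.3
eef_pos: [0.5207, -0.1374, 0.1654]
tool_rot: [2.012, 2.41, -0.004]
ft_force: [4.2, -4.1, -20.7]
finger_gap: 0.137
grasp_force: 117.1
```

>>> play_rows:
  offset:
    - [-0.0002,0.001,0]
    - [-0.0004,0.002,0]
    - [-0.0004,0.002,0]
  twist: [0,0,0]
  gripper: [1,1,1]

```text
time: 8.55
eef_pos: [0.5208, -0.1373, 0.1656]
tool_rot: [2.01, 2.408, -0.007]
ft_force: [3.9, -8.6, -20.4]
finger_gap: 0.136
grasp_force: 117.0
```

>>> play_rows:
  offset:
    - [-0.0002,0.001,0]
    - [-0.0004,0.002,0]
    - [-0.0004,0.002,0]
  twist: [0,0,0]
  gripper: [1,1,1]

```text
time: 8.8
eef_pos: [0.5208, -0.1372, 0.1658]
tool_rot: [2.008, 2.406, -0.011]
ft_force: [4.5, -13.0, -21.5]
finger_gap: 0.135
grasp_force: 117.0
```

>>> play_rows:
  offset:
    - [-0.0002,0.001,0]
    - [-0.0004,0.002,0]
    - [-0.0004,0.002,0]
  twist: [0,0,0]
  gripper: [1,1,1]

```text
time: 9.05
eef_pos: [0.5209, -0.1371, 0.166]
tool_rot: [2.005, 2.404, -0.014]
ft_force: [5.2, -17.0, -22.8]
finger_gap: 0.138
grasp_force: 117.0
```

>>> play_rows:
  offset:
    - [-0.0002,0.001,0]
    - [-0.0004,0.002,0]
    - [-0.0004,0.002,0]
  twist: [0,0,0]
  gripper: [1,1,1]

```text
time: 9.3
eef_pos: [0.5209, -0.137, 0.1662]
tool_rot: [2.003, 2.402, -0.018]
ft_force: [4.6, -21.9, -22.5]
finger_gap: 0.134
grasp_force: 117.0
```

>>> play_rows:
  offset:
    - [-0.0002,0.001,0]
    - [-0.0004,0.002,0]
    - [-0.0004,0.002,0]
  twist: [0,0,0]
  gripper: [1,1,1]

```text
time: 9.55
eef_pos: [0.521, -0.1369, 0.1663]
tool_rot: [2.0, 2.4, -0.021]
ft_force: [6.3, -27.0, -22.9]
finger_gap: 0.139
grasp_force: 117.0
```

>>> play_rows:
  offset:
    - [0.0012,-0.006,0]
    - [0.0024,-0.012,0]
    - [0.0024,-0.012,-0.003]
    - [0.0024,-0.012,-0.0065]
    - [0.0024,-0.012,-0.0065]
    - [0.0024,-0.012,-0.0065]
  twist: [0,0,0,0,0,0]
  gripper: [1,1,1,1,1,1]

```text
time: 10.05
eef_pos: [0.5217, -0.1385, 0.1618]
tool_rot: [2.011, 2.409, 0.0]
ft_force: [-0.9, -2.7, 0.9]
finger_gap: 0.137
grasp_force: 121.0
```

>>> play_rows:
  offset:
    - [-0.0009,0.005,0]
    - [-0.0018,0.01,0]
    - [-0.0027,0.015,0]
    - [-0.0036,0.02,0]
    - [-0.0045,0.025,0]
    - [-0.005,0.028,0]
    - [-0.005,0.028,0]
    - [-0.005,0.028,0]
  twist: [0,0,0,0,0,0,0,0]
  gripper: [1,1,1,1,1,1,1,1]

```text
time: 10.72
eef_pos: [0.5161, -0.1091, 0.16]
tool_rot: [-2.014, -2.411, -0.002]
ft_force: [0.8, -1.0, 4.1]
finger_gap: 0.135
grasp_force: 121.4
```

>>> play_rows:
  offset:
    - [0,0,0.002]
    - [0,0,0.004]
    - [0,0,0.006]
    - [0,0,0.008]
    - [0,0,0.008]
    - [0,0,0.008]
  twist: [0,0,0,0,0,0]
  gripper: [1,1,1,1,1,1]

```text
time: 11.22
eef_pos: [0.5156, -0.1099, 0.1674]
tool_rot: [-2.014, -2.41, 0.001]
ft_force: [0.2, 0.2, -4.2]
finger_gap: 0.134
grasp_force: 120.4
```

Free here: it has risen 7 mm and carries only its own weight. I'll keep lifting.

>>> play_rows:
  offset:
    - [0,0,0.002]
    - [0,0,0.005]
    - [0,0,0.008]
    - [0,0,0.011]
    - [0,0,0.011]
  twist: [0,0,0,0,0]
  gripper: [1,1,1,1,1]

```text
time: 11.63
eef_pos: [0.5166, -0.1102, 0.1797]
tool_rot: [2.013, 2.41, 0.001]
ft_force: [0.2, -0.7, -4.3]
finger_gap: 0.137
grasp_force: 120.3
```

>>> play_rows:
  offset:
    - [0,0,0.004]
    - [0,0,0.01]
    - [0,0,0.016]
    - [0,0,0.024]
    - [0,0,0.032]
    - [0,0,0.04]
    - [0,0,0.046]
    - [0,0,0.05]
  twist: [0,0,0,0,0,0,0,0]
  gripper: [1,1,1,1,1,1,1,1]

```text
time: 12.3
eef_pos: [0.5164, -0.1101, 0.2302]
tool_rot: [2.013, 2.41, 0.001]
ft_force: [0.2, -0.1, -3.9]
finger_gap: 0.136
grasp_force: 120.3
```

```bash
python3 - <<'E'
from cell import r
from h import *
s=r.capture("scene")
x=r.state()
for k in("eef_pos","ft_force","tool_rot","time"):print(k,x[k])
b=cv2.resize(s["image"][120:270,190:390],None,fx=4,fy=4,interpolation=2);cv2.imwrite("pics/g3.png",b)
E
```

```text
eef_pos [ 0.51665301 -0.11015824  0.23055579]
ft_force [ 0.19903782  0.39939095 -3.33527252]
tool_rot [2.01251670e+00 2.40911403e+00 1.51265348e-03]
time 12.35
```

View pics/g3.png

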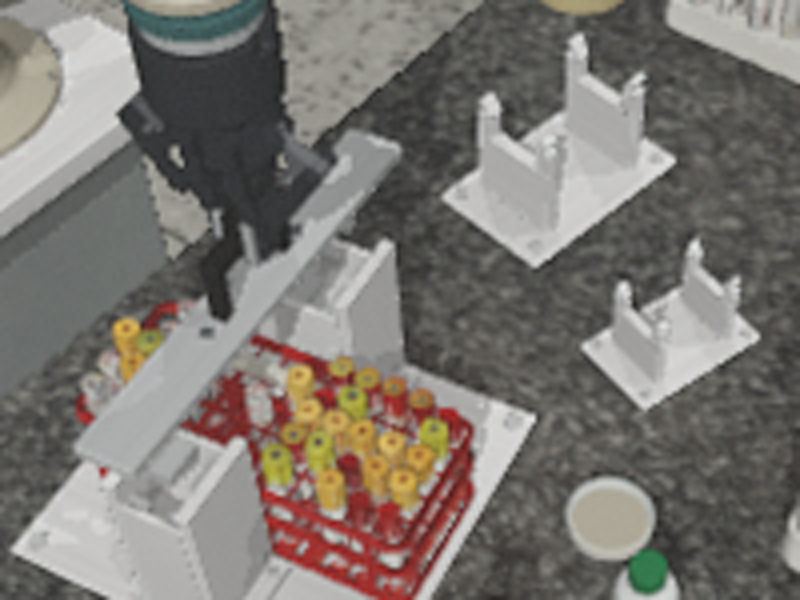

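The picture shows the bar clear and level above the brackets, with its ends at (110,450) and (375,145) in the crop. Next I'll carry it over to the stand.

>>> play_rows:
  offset:
    - [-0.0005,0.01,0]
    - [-0.0015,0.03,0]
    - [-0.0028,0.055,0]
    - [-0.004,0.082,0]
    - [-0.0055,0.11,0]
    - [-0.0067,0.138,0]
    - [-0.008,0.165,0]
    - [-0.0093,0.19,0]
  twist: [-0.01,-0.03,-0.05,-0.075,-0.1,-0.125,-0.15,-0.17]
  gripper: [1,1,1,1,1,1,1,1]

```text
time: 13.02
eef_pos: [0.5062, 0.0816, 0.2287]
tool_rot: [-2.221, -2.221, 0.0]
ft_force: [0.9, -0.7, -4.0]
finger_gap: 0.138
grasp_force: 120.3
```

>>> play_rows:
  offset:
    - [-0.0013,0.027,0]
    - [-0.0026,0.054,0]
    - [-0.004,0.081,0]
    - [-0.0053,0.108,0]
    - [-0.0065,0.131,0]
    - [-0.0073,0.148,0]
    - [-0.0077,0.156,0]
    - [-0.0077,0.1575,0]
  twist: [-0.025,-0.05,-0.075,-0.1,-0.12,-0.13,-0.137,-0.137]
  gripper: [1,1,1,1,1,1,1,1]

```text
time: 13.68
eef_pos: [0.4987, 0.2389, 0.2285]
tool_rot: [-2.372, -2.06, 0.0]
ft_force: [1.2, -0.6, -4.1]
finger_gap: 0.137
grasp_force: 120.3
```

>>> play_rows:
  offset:
    - [0,0,-0.01]
    - [0,0,-0.02]
    - [0,0,-0.025]
    - [0,0,-0.025]
  twist: [0,0,0,0]
  gripper: [1,1,1,1]

```text
time: 14.02
eef_pos: [0.4976, 0.236, 0.2015]
tool_rot: [-2.374, -2.055, 0.007]
ft_force: [0.1, 0.3, -3.6]
finger_gap: 0.135
grasp_force: 120.2
```

```bash
python3 - <<'E'
from cell import r
from h import *
s=r.capture("scene");t=r.capture("top")
x=r.state()
for k in("eef_pos","ft_force","tool_rot","time"):print(k,x[k])
a=cv2.resize(s["image"][70:220,270:420],None,fx=4,fy=4,interpolation=2);b=cv2.resize(t["image"][175:325,190:335],None,fx=4,fy=4,interpolation=2)
cv2.imwrite("pics/g4.png",np.hstack([a,b])[:, :1180]);im=np.hstack([a,b]);cv2.imwrite("pics/g4.png",cv2.resize(im,None,fx=.67,fy=.67,interpolation=cv2.INTER_AREA))
E
```

```text
eef_pos [0.49885254 0.23668876 0.203202  ]
ft_force [-4.94773230e-04 -2.94155090e-01 -4.42561753e+00]
tool_rot [-2.37496673e+00 -2.05609460e+00  1.94398088e-03]
time 14.1167
```

View pics/g4.png

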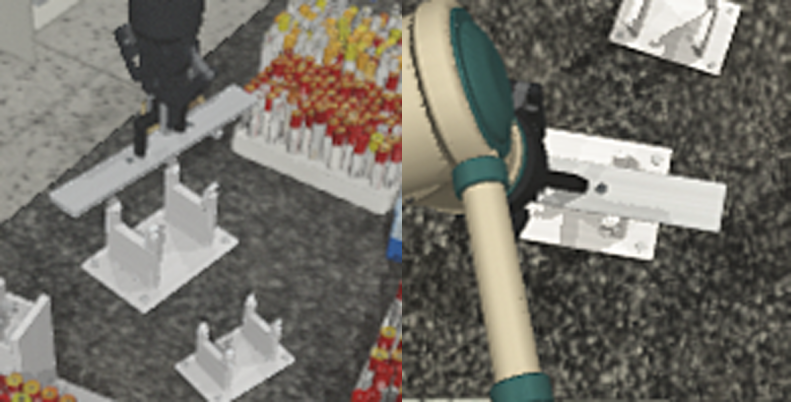

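```bash
python3 - <<'E' | tail -4
from fit import *
S2=lambda L:np.array(L)/2.68+[270,70]
T2=lambda L:(np.array(L)-[402,0])/2.68+[190,175]
a,b=.02,.148
A=[[-a,-b],[a,-b],[-a,b],[a,b]]
def f(q):
    L=np.array([[x,y,q[3]+q[4]*y] for x,y in A])
    return np.concatenate([(proj(s,w(q[:3],L))-S2([(52,193),(75,215),(238,86),(258,100)])).ravel(),(proj(t,w(q[:3],L[[1,0]]))-T2([(726,183),(720,232)])).ravel()])
o=least_squares(f,[.499,.236,-.142,.179,0]);q=o.x
print(np.round(q,4),np.degrees(q[2]),np.round(f(q),1))
c,sn=np.cos(-.1423),np.sin(-.1423);d=np.array(q[:2])-[.4992,.2362]
print("offset in stand frame x,y",c*d[0]+sn*d[1],-sn*d[0]+c*d[1])
E
```

```text
[ 0.4992  0.2362 -0.1423] yawdeg -8.152997643181271
[[-0.9, -0.6], [-0.1, -0.6], [0.3, -0.2], [-0.3, -0.2], [-1.6, -0.1], [-1.1, 0.1], [-0.4, -0.2]]
[ 0.5001  0.2332 -0.1546  0.1753 -0.0366] -8.856136924812656 [-1.3  0.8 -0.2 -0.5 -1.  -0.1  1.1  0.1  0.1 -0.4 -0.9 -0.4]
offset in stand frame x,y 0.0012865450240052085 -0.0028850864627645964
```

>>> play_rows:
  offset:
    - [0,0,-0.008]
    - [0,0,-0.018]
    - [0,0,-0.028]
    - [0,0,-0.038]
    - [0,0,-0.048]
    - [0,0,-0.056]
    - [0,0,-0.06]
    - [0,0,-0.06]
  twist: [0,0,0,0,0,0,0,0]
  gripper: [1,1,1,1,1,1,1,1]

```text
time: 14.78
eef_pos: [0.4982, 0.2373, 0.1423]
tool_rot: [-2.373, -2.057, 0.004]
ft_force: [-0.3, -0.1, -3.8]
finger_gap: 0.14
grasp_force: 120.2
```

>>> play_rows:
  offset:
    - [0,0,-0.005]
    - [0,0,-0.01]
    - [0,0,-0.015]
    - [0,0,-0.02]
    - [0,0,-0.025]
    - [0,0,-0.029]
    - [0,0,-0.032]
    - [0,0,-0.032]
  twist: [0,0,0,0,0,0,0,0]
  gripper: [1,1,1,1,1,1,1,1]

```text
time: 15.45
eef_pos: [0.4985, 0.2374, 0.111]
tool_rot: [-2.374, -2.057, 0.002]
ft_force: [0.8, -0.2, -3.9]
finger_gap: 0.136
grasp_force: 120.3
```

>>> play_rows:
  offset:
    - [0,0,-0.001]
    - [0,0,-0.002]
    - [0,0,-0.003]
    - [0,0,-0.004]
    - [0,0,-0.004]
    - [0,0,-0.004]
  twist: [0,0,0,0,0,0]
  gripper: [1,1,1,1,1,1]

```text
time: 15.95
eef_pos: [0.499, 0.2376, 0.1078]
tool_rot: [2.374, 2.058, 0.0]
ft_force: [0.3, -0.3, -4.0]
finger_gap: 0.141
grasp_force: 120.3
```

>>> play_rows:
  offset:
    - [0,0,-0.001]
    - [0,0,-0.002]
    - [0,0,-0.003]
    - [0,0,-0.003]
    - [0,0,-0.003]
  twist: [0,0,0,0,0]
  gripper: [1,1,1,1,1]

```text
time: 16.37
eef_pos: [0.4991, 0.2375, 0.1051]
tool_rot: [2.374, 2.057, 0.0]
ft_force: [-1.0, -0.2, -1.9]
finger_gap: 0.136
grasp_force: 120.8
```

Contact is starting, so I'll ease it down a little more.

>>> play_rows:
  offset:
    - [0,0,-0.001]
    - [0,0,-0.002]
    - [0,0,-0.002]
    - [0,0,-0.002]
  twist: [0,0,0,0]
  gripper: [1,1,1,1]

```text
time: 16.7
eef_pos: [0.4993, 0.2369, 0.1043]
tool_rot: [2.373, 2.057, 0.001]
ft_force: [-1.3, -4.4, 7.7]
finger_gap: 0.138
grasp_force: 122.1
```

>>> play_rows:
  offset:
    - [0,0,-0.001]
    - [0,0,-0.0015]
    - [0,0,-0.0015]
    - [0,0,-0.0015]
  twist: [0,0,0,0]
  gripper: [1,1,1,1]
  grip_force: 60

```text
time: 17.03
eef_pos: [0.4994, 0.2365, 0.1038]
tool_rot: [2.372, 2.057, 0.001]
ft_force: [-2.9, -6.1, 12.9]
finger_gap: 0.133
grasp_force: 122.9
```

>>> play_rows:
  offset:
    - [0,0,0.0005]
    - [0,0,0.0005]
    - [0,0,0.0005]
    - [0,0,0.0005]
  twist: [0,0,0,0]
  gripper: [1,1,1,1]
  grip_force: 20

```text
time: 17.37
eef_pos: [0.4994, 0.2367, 0.104]
tool_rot: [2.372, 2.057, 0.001]
ft_force: [-1.8, -5.9, 12.3]
finger_gap: 0.13
grasp_force: 122.4
```

>>> play_rows:
  offset:
    - [0,0,0.001]
    - [0,0,0.001]
    - [0,0,0.001]
    - [0,0,0.001]
    - [0,0,0.001]
    - [0,0,0.001]
    - [0,0,0.001]
    - [0,0,0.001]
  twist: [0,0,0,0,0,0,0,0]
  gripper: [0.7,0.6,0.4,0.2,0,-0.2,-0.2,-0.2]

```text
time: 18.03
eef_pos: [0.499, 0.2376, 0.1026]
tool_rot: [-2.374, -2.058, 0.0]
ft_force: [-0.1, 0.1, 0.9]
finger_gap: 0.597
grasp_force: 0.0
```

```bash
python3 - <<'E'
from cell import r
from h import *
s=r.capture("scene")
x=r.state()
for k in("eef_pos","ft_force","finger_gap","time"):print(k,x[k])
cv2.imwrite("pics/g5.png",cv2.resize(s["image"][90:220,260:410],None,fx=4,fy=4,interpolation=2))
E
```

```text
eef_pos [0.49899071 0.23760574 0.10270633]
ft_force [-0.38421774 -0.37718481  0.96373109]
finger_gap 0.5991183765589299
time 18.0833
```

View pics/g5.png

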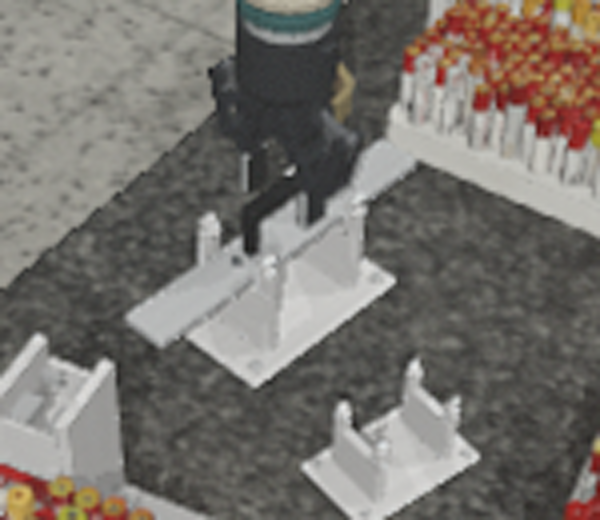

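The picture shows the bar seated in both rests, between the cheek tips at (265,265) and (355,205), with the fingers open. I'll retreat straight up.

>>> play_rows:
  offset:
    - [0,0,0.005]
    - [0,0,0.015]
    - [0,0,0.03]
    - [0,0,0.05]
    - [0,0,0.075]
    - [0,0,0.1]
    - [0,0,0.125]
    - [0,0,0.15]
  twist: [0,0,0,0,0,0,0,0]
  gripper: [-0.2,-0.2,-0.2,-0.2,-0.2,-0.2,-0.2,-0.2]

```text
time: 18.75
eef_pos: [0.4989, 0.2376, 0.2552]
tool_rot: [2.374, 2.057, 0.002]
ft_force: [0.4, 0.3, 0.5]
finger_gap: 0.6
grasp_force: 0.0
```

```bash
python3 - <<'E'
from cell import r
from h import *
s=r.capture("scene")
print(r.state()["ft_force"])
cv2.imwrite("pics/g6.png",cv2.resize(s["image"][80:310,190:410],None,fx=2.6,fy=2.6,interpolation=2))
E
```

```text
[1.95405843 0.58890747 3.66873223]
```

View pics/g6.png

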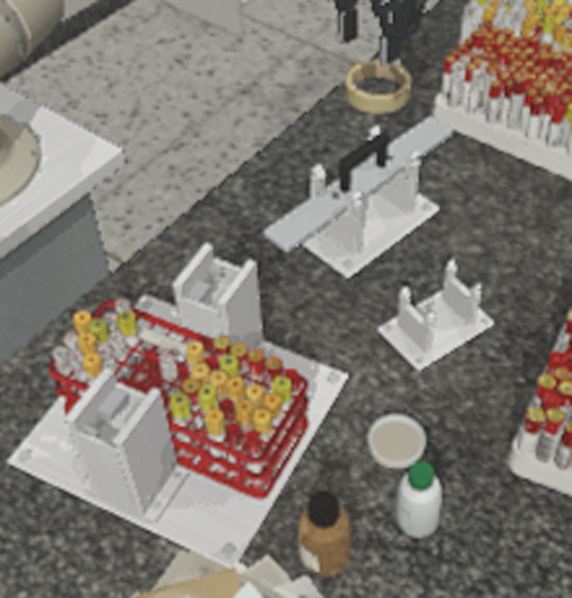

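The bar rests at home and level in the stand, with its ends at (285,235) and (440,130). The rack, bottles and dish haven't moved, and the gripper is clear.

```bash
python3 -c "
from cell import r
print(r.hand_in())"
```

```text
the job is handed in; nothing more can be done
None
```

The locking bar is unlocked, lifted out and parked in both rests of the larger stand; the last picture shows the rack, bottles and dish where they were. The job is handed in at about 19 s, with no verdict returned; during the catch search the bar tipped slightly (about 1°), and it was lifted out level.

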